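# Loupe over a brazed tube ferrule

## Robot

A 6-joint arm with a two-finger parallel gripper is mounted at the origin on the work surface. World frame = base frame: x ahead of the robot, y to its left, z up, the work surface at z = 0. Lengths are in m, angles in rad, forces in N, time in s.
With the tool pointing down it reaches from about 0.375 to 0.975 m from the base axis. Payload 3.8 kg.
Tool frame: the origin (TCP) lies midway between the tips of the shut fingers; the grasp point (between the pads) lies 19 mm behind it; z points along the fingers, y is the line along which they close (so a half turn about z gives the same grasp; the last joint's range is limited). The gripper opens to 85 mm and grips with 20 to 120 N. Pads are 22 mm wide; open, the fingers measure 114 mm over their backs; the gripper's body (76 mm by 85 mm) begins 54 mm behind the grasp point. The pads swing forward as they close: fully open they stand 13 mm farther back than shut.
Start: joints at [1.106, 0.264, 1.604, -0, 1.274, -0.037], TCP at [0.28, 0.614, 0.231] pointing down, gripper open.
Joint ranges: [-2.63, 2.63], [-0.94, 2.18], [0.31, 2.57], [-1.31, 4.45], [0, 2.66], [-2.55, 2.55]. Speed limits (rad/s): [2.57, 2.57, 3.14, 3.14, 3.14, 3.14].

## Interface

Orientations are given as a rotation vector (axis times angle).
In Python, from workcell import read_state, vision, ticket gives the robot as it stands. The module is installed in compiled form; this text tells all that it offers.
- The arm moves only by the tool jog_arm, never from a script. Its arguments are lists of equal length, an entry for each row: "turn": the turn, a rotation vector about the tool's x, y, z in rad, a list of three; "delta_pos": the shift along the tool's x, y, z in m, a list of three; "gripper": the finger opening in m, from 0 to 0.0854. In form: {"turn": [[rx, ry, rz], ...], "delta_pos": [[dx, dy, dz], ...], "gripper": [gripper, ...]}. A call has 1 to 20 rows; each row shifts and turns the commanded pose from where the row before left it, along the tool's axes as they then stand; what a row does not reach is not made up. A row lasts 1/12 s, in which the tool goes at most 41.7 mm and 7.16 degrees, less where a joint would pass 70% of its speed; a pose out of reach is approached as far as the arm can. A call with a gripper value outside its range is refused whole. The fingers move at their own pace and stop on an object; "grip_force" is the grip in N (left out, the last holds). Time passes only in rows, so rows that do not move let the fingers close. It gives the time, the measured TCP pose, the force, the opening and the grip force at its end, in the units of the state.
- read_state(): the state, without advancing time (a new reading comes with each control period).
- vision.read_camera(name): name is "side" or "top" or "wrist"; returns the picture (384x512x3 uint8, red, green, blue); there is no depth.
- vision.calibration(name): a dict with "vfov" (degrees; the focal length in pixels is half the picture's height over the tangent of half this angle, whatever the lens; pixels are square), "cx", "cy" (the principal point, pixels), "R" (3x3) and "t" (3): a world point X has camera coordinates R X + t; the wrist camera has in their place "mount" (4x4, takes a point from camera to tool coordinates, whose origin is the TCP and whose axes are the flange's). Camera axes: x right, y down, z forward; pixel columns grow to the right and rows downward; lengths in m; the calibration is good to about 2 mm. A picture is of the moment at which its call begins: read the wrist's pose just before it. calibration takes no time and is no camera call.
- ticket.finish_job(): hands the job in; it is judged then, once.
The state is a dict: "time": time; "q": joint angles; "joint_vel": joint speeds; "joint_torque": joint torques, N m; "tool_pos": TCP position; "tcp_rot": TCP orientation; "wrist_force": force on the tool from outside, world axes, zero at the start; "torque": the same for the moment, N m; "width": opening from 0.0 (shut) to 1.0 (fully open); "grip_force": force on a finger pad.
Only numpy, scipy, OpenCV 4.12 (cv2) and the standard library are available. Lean on these libraries where they do the work, as an engineer would, in place of code of your own. Each camera call takes 0.05 s, during which the arm holds its last target. There are 200 camera calls.

## Task

Set up a tube for inspection: take the tube with the ferrule out of the rack, lower it (do not drop it) all the way into the hole of the inspection block, ferrule up, and let go of it. Then pick up the loupe and hold it still and level, centred over the ferrule, with the middle of the lens rim at the height of the pointer on the block's post; the loupe must not touch the tube, the block or the pointer there. The program finishes while the gripper is still holding the loupe at that spot; leave the other tubes and everything else on the bench where they are.

Things in the scene. Friction and masses are not known exactly. Their poses are not given: they have to be found in the camera images.
- rack: Wooden tube rack, fixed, 190 (x) x 60 (y) x 40 (z) mm, with a single row of four blind holes along its own x axis at x = -67.5, -22.5, +22.5, +67.5 mm. Holes are 23 mm wide, 30 mm deep (floor 10 mm above the bench). Three of them hold a tube each. Origin: centre of its underside.
- ferrule_tube: The ferruled steel tube, loose, standing upright in one of the rack's holes: 100 mm long, 20 mm outside diameter, with a round steel ferrule brazed on its top end, 28 mm in diameter and 26 mm high (the top 26 mm of the tube; the place to grip), and a small chamfer at the foot; about 90 g. The only tube with a ferrule. Origin: centre of its foot, z along the tube towards the ferrule. Standing in a hole it reaches 110 mm above the bench, 70 mm above the rack or block.
- ferrule_tube_top (a point): Centre of the top face of the ferrule, 100 mm above its foot.
- plain_tube: Straight steel tube without ferrule, 20 mm diameter, 100 mm long, loose, standing in a rack hole; a bystander. Origin: centre of its foot.
- short_tube: Straight steel tube without ferrule, 20 mm diameter, 85 mm long, loose, standing in a rack hole; a bystander. Origin: centre of its foot.
- block: Inspection block of bare steel, fixed, 150 (x) x 80 (y) x 40 (z) mm, with one blind round hole and, on the far side of it, an upright steel post. Origin: on the bench, directly under the hole; the block reaches from x = -40 to +110 mm in its own frame. The hole is 23 mm wide with a 2 mm chamfer, 30 mm deep (floor 10 mm above the bench). The post stands at x = +85 mm, is 10 mm thick and its top is 220 mm above the bench.
- block_hole (a point): Centre of the mouth of the block's hole, 40 mm above the bench; its axes are the block's (x points from the hole to the post).
- pointer: Pointer fixed on the post, its height (150 to 195 mm) differing from run to run: collar 22 mm across, 16 mm high, a flat finger 10 mm wide, 4 mm thick pointing to the hole's axis, a brass thumbscrew at the same height. It marks the focal height. Origin: on the hole's axis at the height of the finger's middle; the finger is 54 to 80 mm off along +x. Axes as the block's.
- pointer_tip (a point): Tip of the pointer's finger, middle of its thickness, 54 mm from the hole's axis.
- loupe: Loupe (hand lens), loose, lying flat on the bench: a round glass lens in a dark steel rim of 62 mm diameter and 14 mm thickness, with a straight wooden handle 16 mm wide, 18 mm high (flush with the rim's underside) reaching from 30 to 142 mm from the lens centre along the loupe's -x axis; about 130 g, centre of mass about 75 mm from the lens centre, in the handle. Origin: underside of the lens rim, at its centre; z up (normal to the lens).
- lens (a point): Centre of the lens, half-way up the rim's thickness (7 mm above the rim's underside).
- loupe_handle (a point): Middle of the handle's thickness at the loupe's centre of mass, 75 mm from the lens centre and 9 mm above the handle's underside; the place to grip, the fingers closing along the loupe's y axis.
- hammer: Hammer lying on the far side of the bench, about 0.3 m long; a bystander.
- screwdriver: Screwdriver lying towards the right of the bench, about 0.2 m long; a bystander.
- tape_roll: Roll of paper tape lying flat, 90 mm across, 25 mm high, at the far right; a bystander.
- tub: White lidded tub, 68 mm across, 70 mm high, at the far left; a bystander.
- sanding_block: Cork sanding block 110 x 60 x 32 mm at the left of the bench; a bystander.
Not all that is in view belongs to the job. There is more than one size of the loupe; the job needs the larger.

How it is judged:
On the way:
1. The ferruled tube stands fully down in the block's hole, ferrule up, released (horizontal distance between ferrule_tube and block_hole below 0.005 m and z of ferrule_tube in the frame of block between 0.006 and 0.014 m and angle between ferrule_tube's own z axis and vertical below 0.12 rad and z of ferrule_tube_top in the frame of block above 0.09 m and contact force between the fingers and ferrule_tube below 0.1 N and linear speed of ferrule_tube below 0.02 m/s), for 0.2 s.
At the end, for the whole second after the job is handed in: Ferruled tube released in the block hole: foot within 5 mm of the axis, at most 4 mm off the floor, tilt under 0.12 rad. Loupe held by the gripper, still, tilt under 0.12 rad, lens centre within 8 mm (horizontal) of the ferrule centre and 6 mm of pointer height, touching no tube, block or pointer (all of step 1 and horizontal distance between lens and ferrule_tube_top below 0.008 m and z of lens in the frame of pointer between -0.006 and 0.006 m and angle between loupe's own z axis and vertical below 0.12 rad and contact force between loupe and the fingers above 2 N and linear speed of loupe below 0.02 m/s and contact force between loupe and block below 0.1 N and contact force between loupe and pointer below 0.1 N and contact force between loupe and ferrule_tube below 0.1 N); the arm keeps its last pose, push and grip.
It fails at once if The ferruled tube is dropped (free of the fingers and faster than 0.6 m/s) (contact force between the fingers and ferrule_tube below 0.05 N and linear speed of ferrule_tube above 0.6 m/s).
It fails at once if The loupe bumps the ferruled tube (more than 3 N) (contact force between loupe and ferrule_tube above 3 N).
It fails at once if Another tube is shifted by more than 15 mm (distance of any of plain_tube, short_tube from where it was at the start of the episode above 0.015 m).
It fails at once if A bystander is shifted by more than 30 mm (distance of any of hammer, screwdriver, tape_roll, tub, sanding_block from where it was at the start of the episode above 0.03 m).
It also fails if it takes over 64 s, if anything falls off the work surface, if the arm or the gripper's body presses on something with over 40 N, if the wrist force passes 120 N, or if a joint passes its speed limit or range.

## Working session

There is one attempt and no reset: what is moved stays moved. The work goes in short steps, Python scripts to look and compute and a tool call to move; the robot and the scene stay as the last step left them, time stands still between calls to the robot, and variables do not carry over. Pictures are saved under pics/ and viewed, at most 10 in all, crops included, and the job is handed in when it is done.

Besides the shell and the picture viewer there is one more tool, called after "Emit:" as a command line: name --argument value ..., lists and objects as JSON in quotes. jog_arm: Moves the arm, as the interface text tells. Its arguments: {"type":"object","properties":{"turn":{"type":"array","items":{"type":"array","items":{"type":"number"}}},"delta_pos":{"type":"array","items":{"type":"array","items":{"type":"number"}}},"gripper":{"type":"array","items":{"type":"number"}},"grip_force":{"type":"number"}},"required":["turn","delta_pos","gripper"]}

```bash
mkdir -p pics
cat > h.py <<'E'
import numpy as np, cv2
from scipy.spatial.transform import Rotation as Ro
from workcell import read_state, vision, ticket
def cam(name):
    s=read_state(); im=vision.read_camera(name); c=vision.calibration(name)
    f=192/np.tan(np.radians(c['vfov'])/2)
    if 'mount' in c:
        M=np.array(c['mount']); R=Ro.from_rotvec(s['tcp_rot']).as_matrix()
        Rw=R@M[:3,:3]; o=R@M[:3,3]+np.array(s['tool_pos'])
    else:
        Rw=np.array(c['R']).T; o=-Rw@np.array(c['t'])
    return dict(im=im,f=f,c=(c['cx'],c['cy']),R=Rw,o=o)
def ray(k,u,v):
    d=k['R']@np.array([(u-k['c'][0])/k['f'],(v-k['c'][1])/k['f'],1]); return k['o'],d
def onz(k,u,v,z):
    o,d=ray(k,u,v); return o+d*(z-o[2])/d[2]
def proj(k,X):
    p=k['R'].T@(np.array(X)-k['o']); return k['f']*p[:2]/p[2]+np.array(k['c'])
def save(n,im): cv2.imwrite('pics/'+n,im[...,::-1])
E
python3 - <<'E'
from h import *
import pickle
a=cam('top');b=cam('side');w=cam('wrist');pickle.dump((a,b,w),open('k.pkl','wb'))
for n,k in zip(('top','side','wrist'),(a,b,w)): print(n,k['f'],k['c'],k['o'].round(3),k['R'].round(3).tolist())
save('a.png',cv2.resize(a['im'],(800,600)));save('b.png',cv2.resize(b['im'],(800,600)))
print(read_state())
print(vision.calibration('wrist'))
E
```

```text
top 399.18635192748656 (259.9127632088118, 182.66220111509762) [ 0.345 -0.002  1.445] [[0.014, -0.98, 0.2], [-1.0, -0.014, -0.003], [0.005, -0.2, -0.98]]
side 467.0827878902536 (249.728930127572, 202.20774327446267) [-0.161  0.977  0.884] [[-0.79, -0.313, 0.526], [-0.613, 0.412, -0.675], [-0.005, -0.856, -0.517]]
wrist 316.15019439412265 (253.81265357502417, 192.27007224977925) [0.209 0.647 0.373] [[0.416, 0.866, 0.279], [0.91, -0.395, -0.129], [-0.002, 0.307, -0.952]]
{'time': 0.15, 'q': array([ 1.10612016e+00,  2.64585655e-01,  1.60511919e+00,  2.67951289e-05,
        1.27372578e+00, -3.69075298e-02]), 'joint_vel': array([-0.00076326, -0.00158811, -0.00430585, -0.00103078,  0.00132892,
       -0.00200524]), 'joint_torque': array([ 8.25573097e-04, -5.15904951e+01, -3.67959774e+01,  4.67861764e-05,
        8.05134012e-03,  9.55668781e-06]), 'tool_pos': array([0.27974513, 0.61363825, 0.2302125 ]), 'tcp_rot': array([-6.66735700e-01, -3.06953393e+00,  2.78633517e-03]), 'wrist_force': array([-0.24541908, -0.79407582, -0.19921782]), 'torque': array([ 0.01654255,  0.00641067, -0.00267414]), 'grip_force': 0.0, 'width': 0.9986792665477483}
{'vfov': 62.541145813491276, 'cx': 253.81265357502417, 'cy': 192.27007224977925, 'mount': array([[-9.06731883e-04, -9.51640939e-01, -3.07211167e-01,
         7.77210263e-02],
       [ 9.99999545e-01, -9.54003078e-04,  3.70076118e-06,
         5.33960145e-04],
       [-2.96602195e-04, -3.07211024e-01,  9.51641371e-01,
        -1.43160897e-01],
       [ 0.00000000e+00,  0.00000000e+00,  0.00000000e+00,
         1.00000000e+00]])}
```

View pics/a.png

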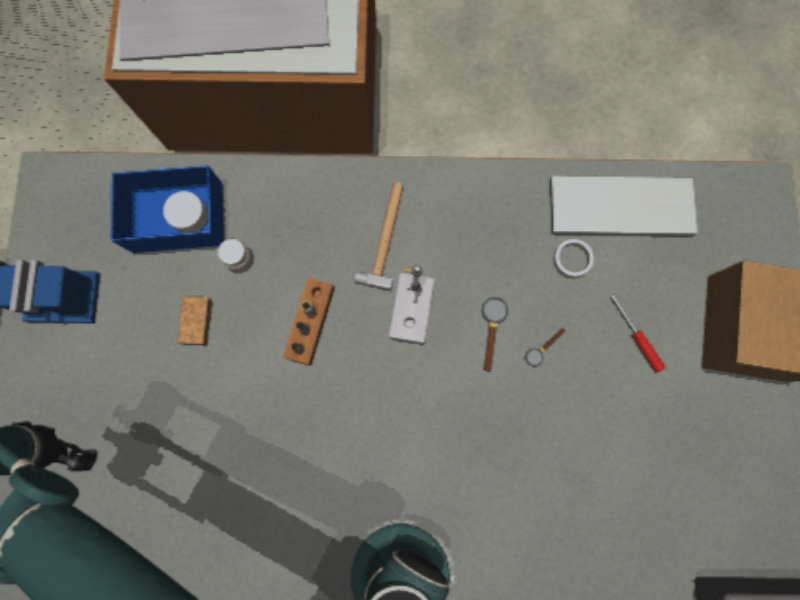

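View pics/b.png

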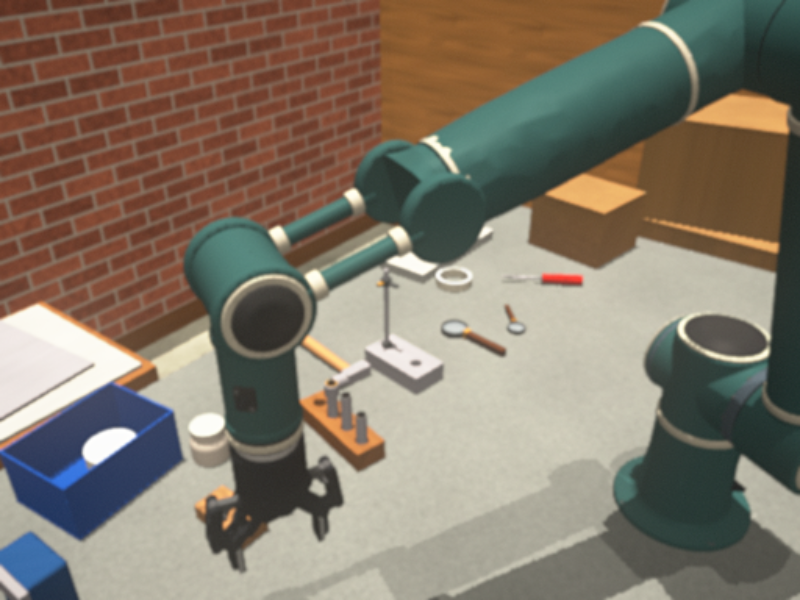

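The top view shows the rack at (308,320), with tubes at (308,309), (304,329) and (298,348). The block's hole is at (410,322) and the post at (417,270). There are two loupes: a larger one at (494,310) and a smaller one at (535,357). The larger one has the longer handle, so it fits the job. I'll confirm the tubes and the loupe in one enlarged crop.

Run:
```python
from h import *
import pickle
a,b,w=pickle.load(open('k.pkl','rb'))
t=cv2.resize(a['im'][165:245,170:370],(800,320),interpolation=cv2.INTER_CUBIC)
s=cv2.resize(b['im'][165:305,190:340],(300,280),interpolation=cv2.INTER_CUBIC)
s1=cv2.resize(b['im'][230:300,190:250],(240,280),interpolation=cv2.INTER_CUBIC)
s2=cv2.resize(b['im'][165:235,225:290],(260,280),interpolation=cv2.INTER_CUBIC)
save('c.png',np.vstack([t,np.hstack([s,s1,s2])]))
S=512/800
for n,u,v,z in [('rack far hole',317,290,.04),('t1',308,309,.11),('t2',304,329,.11),('t3',298,348,.1),('hole',410,322,.04),('lens',494,310,.009),('hend',488,370,.009),('small',535,357,.009)]:
    print(n,onz(a,u*S,v*S,z).round(3))
```

```text
rack far hole [0.618 0.199 0.04 ]
t1 [0.563 0.206 0.11 ]
t2 [0.519 0.213 0.11 ]
t3 [0.479 0.226 0.1  ]
hole [ 0.548 -0.015  0.04 ]
lens [ 0.583 -0.211  0.009]
hend [ 0.444 -0.196  0.009]
small [ 0.475 -0.304  0.009]
```

View pics/c.png

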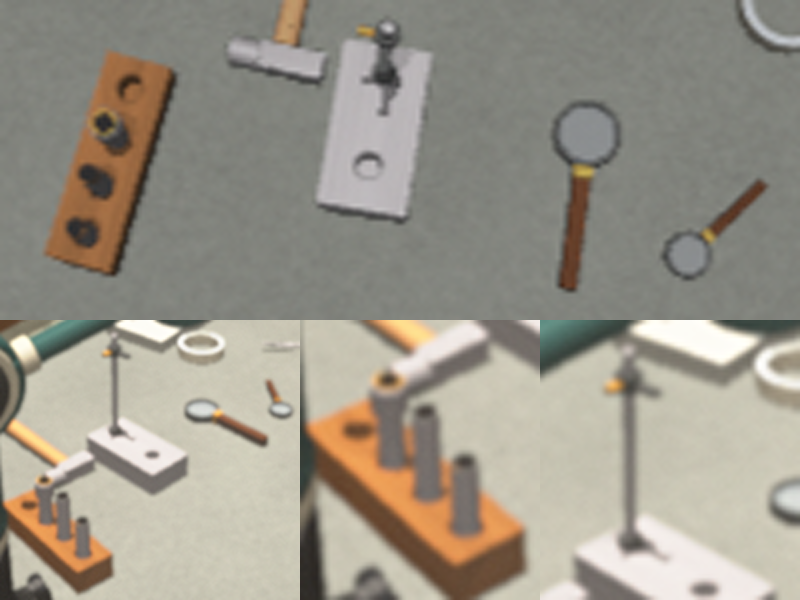

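The ferruled tube is the one at top-crop (108,126): it has a brass-ringed, wide top and stands next to the empty far hole. The other two are thinner and have no ferrule. The larger loupe is at crop (587,135). Next I'll compute the yaws and the first move.

```bash
cat >> h.py <<'E'
def go(x,y,z,yaw):
    """remaining turn (tool rotvec) and shift in the turned tool frame; yaw = world angle of tool x, deg"""
    s=read_state(); R=Ro.from_rotvec(s['tcp_rot'])
    T=Ro.from_matrix(np.array([[np.cos(np.radians(yaw)),np.sin(np.radians(yaw)),0],[np.sin(np.radians(yaw)),-np.cos(np.radians(yaw)),0],[0,0,-1]]).T)
    d=np.array([x,y,z])-s['tool_pos']
    print('t',round(s['time'],2),'turn',(R.inv()*T).as_rotvec().round(4),'shift',T.inv().apply(d).round(4),'pos',s['tool_pos'].round(4))
E
python3 - <<'E'
from h import *
import pickle
a,b,w=pickle.load(open('k.pkl','rb'))
def c(x,y): return x/4+170,y/4+165
P=lambda x,y,z: onz(a,*c(x,y),z)[:2]
def ang(p,q): d=p-q; return np.degrees(np.arctan2(d[1],d[0])).round(1)
print('rack yaw',ang(P(108,52,.04),P(45,253,.04)),ang(P(173,68,.04),P(112,272,.04)))
print('block yaw',ang(P(343,40,.04),P(317,204,.04)),ang(P(432,55,.04),P(405,217,.04)))
h=P(368,165,.04);print('hole',h,'tube',P(108,126,.11),'farhole',P(130,88,.04))
l=P(587,135,.014);e=P(568,290,.018);print('lens',l,'yaw',ang(l,e))
go(.561,.207,.24,167)
E
```

```text
rack yaw -14.6 -14.3
block yaw -7.9 -9.0
hole [ 0.54689374 -0.01407579] tube [0.56699286 0.20707025] farhole [0.61336584 0.1998963 ]
lens [ 0.58094201 -0.2127967 ] yaw -7.9
t 0.15 turn [-0.0018 -0.0003 -0.2009] shift [-0.3655 -0.3329 -0.0098] pos [0.2797 0.6136 0.2302]
```

Emit:
jog_arm --turn '[[0, 0, -0.0875], [0, 0, -0.0875], [0, 0, 0], [0, 0, 0], [0, 0, 0], [0, 0, 0], [0, 0, 0], [0, 0, 0], [0, 0, 0], [0, 0, 0], [0, 0, 0], [0, 0, 0], [0, 0, 0], [0, 0, 0], [0, 0, 0], [0, 0, 0], [0, 0, 0], [0, 0, 0]]' --delta_pos '[[0, 0, 0], [0, 0, 0], [-0.027, -0.023, -0.0007], [-0.027, -0.023, -0.0007], [-0.027, -0.023, -0.0007], [-0.027, -0.023, -0.0007], [-0.027, -0.023, -0.0007], [-0.027, -0.023, -0.0007], [-0.027, -0.023, -0.0007], [-0.027, -0.023, -0.0007], [-0.027, -0.023, -0.0007], [-0.027, -0.023, -0.0007], [-0.027, -0.023, -0.0007], [-0.027, -0.023, -0.0007], [-0.027, -0.023, -0.0007], [-0.027, -0.023, -0.0007], [0, 0, 0], [0, 0, 0]]' --gripper '[0.07, 0.07, 0.07, 0.07, 0.07, 0.07, 0.07, 0.07, 0.07, 0.07, 0.07, 0.07, 0.07, 0.07, 0.07, 0.07, 0.07, 0.07]' --grip_force 40

```text
time: 1.65
tool_pos: [0.5662, 0.2061, 0.2406]
tcp_rot: [-0.402, -3.115, 0.0]
wrist_force: [-0.4, -0.2, -1.4]
width: 0.821
grip_force: 0.0
```

Run:
```python
from h import *
import pickle
k=cam('wrist');pickle.dump(k,open('w1.pkl','wb'));go(.566,.207,.24,165.5)
print('expect tube top px',proj(k,[.566,.207,.11]),'r px',k['f']*.014/.25)
save('d.png',cv2.resize(k['im'],(800,600)))
```

```text
t 1.7 turn [-0.0001 -0.0012 -0.0017] shift [-0.0006 -0.0001  0.0006] pos [0.5654 0.2073 0.2406]
expect tube top px [254.38128429 180.57552384] r px 17.704410886070868
```

View pics/d.png

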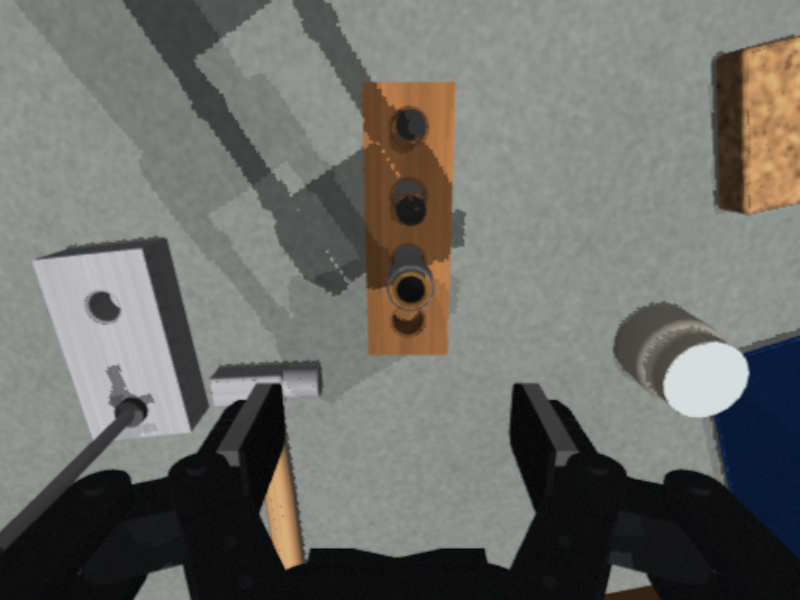

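The ferrule top is at (410,288) and the rack is well aligned with the tool. The block hole is at (103,306), with the post base at (130,410).

Run:
```python
from h import *
import pickle
k=pickle.load(open('w1.pkl','rb'));S=.64
t=onz(k,410*S,287*S,.11);print('tube',t,'hole',onz(k,103*S,306*S,.04),'post',onz(k,130*S,411*S,.04))
p,q=onz(k,35*S,260*S,.04),onz(k,92*S,436*S,.04);d=q-p;print('block yaw',np.degrees(np.arctan2(d[1],d[0])))
p,q=onz(k,145*S,250*S,.04),onz(k,190*S,432*S,.04);d=q-p;print('block yaw',np.degrees(np.arctan2(d[1],d[0])))
# hole & ferrule refine
go(t[0],t[1],.078,165.5)
```

```text
tube [0.57065337 0.21325681 0.11      ] hole [ 0.54766628 -0.01153     0.04      ] post [ 0.63341698 -0.02853532  0.04      ]
block yaw -9.489522449322818
block yaw -9.77668916016515
t 1.7 turn [-0.0001 -0.0012 -0.0017] shift [-0.0036  0.0071  0.1626] pos [0.5654 0.2073 0.2406]
```

Emit:
jog_arm --turn '[[0, 0, 0], [0, 0, 0], [0, 0, 0], [0, 0, 0], [0, 0, 0], [0, 0, 0], [0, 0, 0], [0, 0, 0], [0, 0, 0], [0, 0, 0], [0, 0, 0], [0, 0, 0], [0, 0, 0], [0, 0, 0], [0, 0, 0]]' --delta_pos '[[-0.0036, 0.007, 0.02], [0, 0, 0.03], [0, 0, 0.03], [0, 0, 0.03], [0, 0, 0.03], [0, 0, 0.0225], [0, 0, 0], [0, 0, 0], [0, 0, 0], [0, 0, 0], [0, 0, 0], [0, 0, 0], [0, 0, 0], [0, 0, 0], [0, 0, 0]]' --gripper '[0.07, 0.07, 0.07, 0.07, 0.07, 0.07, 0.07, 0.02, 0.02, 0.02, 0.02, 0.02, 0.02, 0.02, 0.02]' --grip_force 40

```text
time: 2.95
tool_pos: [0.5726, 0.2143, 0.0813]
tcp_rot: [0.396, 3.112, 0.003]
wrist_force: [0.2, -0.4, 6.5]
width: 0.311
grip_force: 39.4
```

Emit:
jog_arm --turn '[[0, 0, 0], [0, 0, 0], [0, 0, 0], [0, 0, 0], [0, 0, 0], [0, 0, 0], [0, 0, 0], [0, 0, 0]]' --delta_pos '[[0, 0, -0.01], [0, 0, -0.015], [0, 0, -0.015], [0, 0, -0.015], [0, 0, -0.015], [0, 0, -0.015], [0, 0, 0], [0, 0, 0]]' --gripper '[0.02, 0.02, 0.02, 0.02, 0.02, 0.02, 0.02, 0.02]'

```text
time: 3.62
tool_pos: [0.5716, 0.214, 0.1651]
tcp_rot: [0.396, 3.114, 0.002]
wrist_force: [0.4, -1.3, -0.9]
width: 0.311
grip_force: 39.9
```

Run:
```python
from h import *
go(.547,-.012,.165,170.4)
go(.60,-.012,.165,170.4)
```

```text
t 3.62 turn [ 0.0016  0.0026 -0.0854] shift [-1.350e-02 -2.269e-01  1.000e-04] pos [0.5716 0.214  0.1651]
t 3.62 turn [ 0.0016  0.0026 -0.0854] shift [-6.570e-02 -2.181e-01  1.000e-04] pos [0.5716 0.214  0.1651]
```

Emit:
jog_arm --turn '[[0, 0, -0.0854], [0, 0, 0], [0, 0, 0], [0, 0, 0], [0, 0, 0], [0, 0, 0], [0, 0, 0], [0, 0, 0], [0, 0, 0], [0, 0, 0]]' --delta_pos '[[0, 0, 0], [-0.0022, -0.03, 0], [-0.0022, -0.03, 0], [-0.0022, -0.03, 0], [-0.0022, -0.03, 0], [-0.0022, -0.03, 0.01], [-0.0022, -0.03, 0.02], [0, 0, 0], [0, 0, 0], [0, 0, 0]]' --gripper '[0.02, 0.02, 0.02, 0.02, 0.02, 0.02, 0.02, 0.02, 0.02, 0.02]'

```text
time: 4.45
tool_pos: [0.5531, 0.0342, 0.1327]
tcp_rot: [-0.264, -3.129, -0.001]
wrist_force: [1.2, 0.0, -1.3]
width: 0.311
grip_force: 40.0
```

Run:
```python
from h import *
import pickle
k=cam('wrist');s=cam('side');t=cam('top');pickle.dump((k,s,t),open('w2.pkl','wb'));go(.547,-.012,.135,170.4)
p=np.array(read_state()['tool_pos'])
f=lambda k,o:proj(k,p+o).round(1)
print('wrist ferrule',f(k,[0,0,.029]),'foot',f(k,[0,0,-.071]),'hole',proj(k,[.5477,-.0115,.04]))
print('side foot',f(s,[0,0,-.071]),'hole',proj(s,[.5477,-.0115,.04]))
q=proj(s,[.59,0,.1]).astype(int); print(q)
A=cv2.resize(k['im'],(512,384));
c=s['im'][q[1]-64:q[1]+64,q[0]-48:q[0]+48];B=cv2.resize(c,(288,384),interpolation=cv2.INTER_CUBIC)
save('e.png',np.hstack([A,B]))
```

```text
t 4.6 turn [0.0005 0.001  0.0015] shift [-0.0006 -0.0477 -0.0009] pos [0.5544 0.0351 0.1341]
wrist ferrule [256.1 289. ] foot [255.1 205.7] hole [195.17131796 197.11455534]
side foot [254.8 231.5] hole [265.39000761 231.58293643]
[252 212]
```

View pics/e.png

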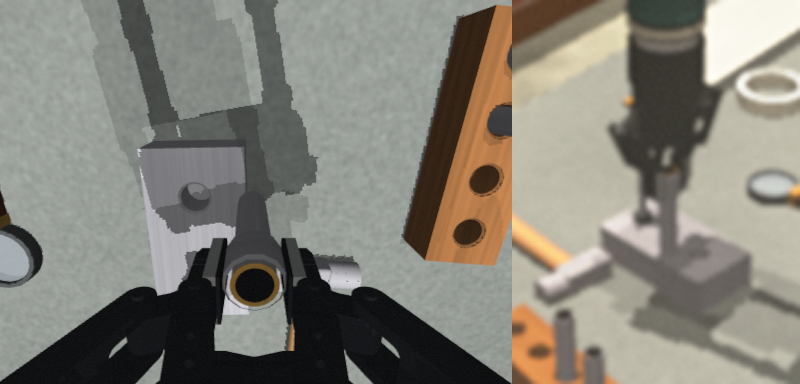

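Run:
```python
from h import *
import pickle
k,s,t=pickle.load(open('w2.pkl','rb'))
save('f.png',cv2.resize(k['im'][175:315,170:295],None,fx=4.2,fy=4.2,interpolation=cv2.INTER_CUBIC))
print(onz(k,195,196.5,.04))
```

```text
[ 0.5471789  -0.01151834  0.04      ]
```

View pics/f.png

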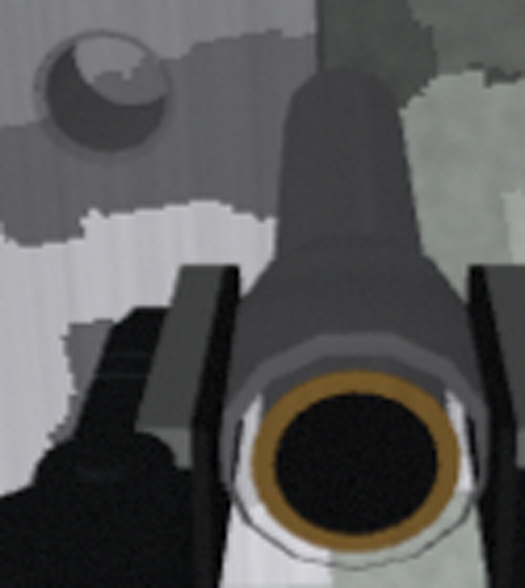

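Run:
```python
from h import *
import pickle
from scipy.optimize import fsolve
k,s,t=pickle.load(open('w2.pkl','rb'))
p=np.array([.5544,.0351,.1341]);th=np.linspace(0,6.283,90)
def circ(x,y,z,r): return np.array([proj(k,[x+r*np.cos(a),y+r*np.sin(a),z]) for a in th])
h=fsolve(lambda q:circ(*q,.04,.0135).mean(0)-[194.4,197.7],[.547,-.012])
for zt in(.161,.163,.165):
  c=circ(p[0],p[1],zt,.014); w=np.ptp(c[:,0])
  f=fsolve(lambda q:circ(*q,zt,.014).mean(0)-[254.8,282.2],p[:2])
  ft=fsolve(lambda q:[circ(*q,zt-.0985,.0098)[:,1].min()-191,circ(*q,zt-.0985,.0098)[:,0].mean()-252.3],p[:2])
  print(zt,w,'ferrule',f,'foot',ft,'d',h-ft)
print('hole',h)
```

```text
0.161 66.36745917456778 ferrule [0.55251928 0.03487957] foot [0.55296452 0.03332873] d [-0.00492994 -0.0455556 ]
0.163 67.32891931515513 ferrule [0.55120864 0.03509556] foot [0.55234218 0.03344451] d [-0.0043076  -0.04567138]
0.165 68.31864614955703 ferrule [0.54989815 0.03531152] foot [0.55171985 0.03356029] d [-0.00368527 -0.04578716]
hole [ 0.54803458 -0.01222687]
```

The hole is at crop (102,95) and the foot tip at (346,67), so the tube hangs almost vertical. Next is the move over the hole.

Emit:
jog_arm --turn '[[0, 0, 0], [0, 0, 0], [0, 0, 0], [0, 0, 0], [0, 0, 0], [0, 0, 0], [0, 0, 0]]' --delta_pos '[[-0.0011, -0.0229, 0], [-0.0011, -0.0229, 0], [0, 0, 0], [0, 0, 0], [0, 0, 0.006], [0, 0, 0.006], [0, 0, 0]]' --gripper '[0.02, 0.02, 0.02, 0.02, 0.02, 0.02, 0.02]'

```text
time: 5.18
tool_pos: [0.5472, -0.0104, 0.1199]
tcp_rot: [-0.261, -3.128, -0.0]
wrist_force: [-0.3, -0.2, -1.9]
width: 0.313
grip_force: 40.1
```

Run:
```python
from h import *
import pickle
k=cam('wrist');s=cam('side');t=cam('top');pickle.dump((k,s,t),open('w3.pkl','wb'));go(.547,-.012,.0813,170.4)
q=proj(s,[.548,-.012,.06]).astype(int); print(q)
A=cv2.resize(k['im'][160:310,200:310],(440,600),interpolation=cv2.INTER_CUBIC)
B=cv2.resize(s['im'][q[1]-50:q[1]+50,q[0]-30:q[0]+30],(360,600),interpolation=cv2.INTER_CUBIC)
save('g.png',np.hstack([A,B]))
```

```text
t 5.33 turn [-0.     -0.0009  0.001 ] shift [ 0.0008 -0.0013  0.0398] pos [ 0.548  -0.0109  0.1211]
[265 226]
```

View pics/g.png

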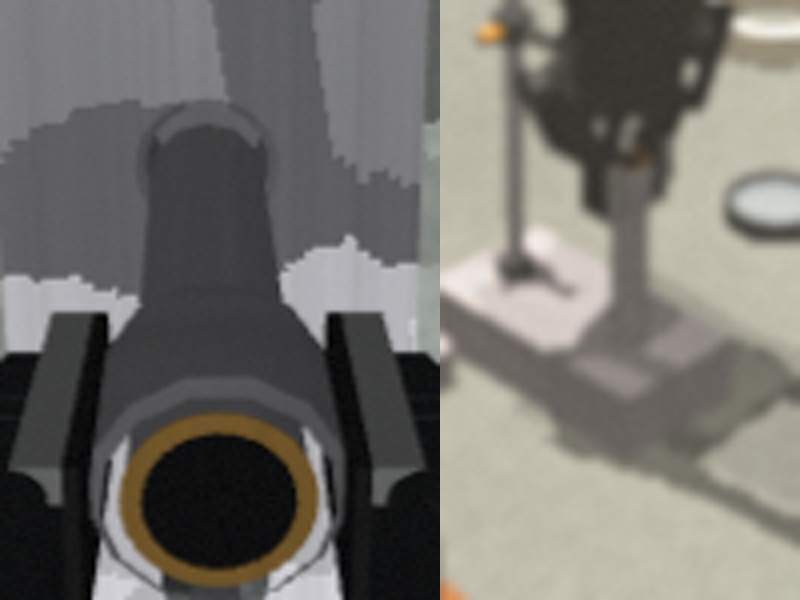

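The foot (centre column 209) is laterally in line with the hole ring (centre 208), and the foot tip is at row 123 against the ring top at row 100. I'll check the fore-aft offset.

Run:
```python
from h import *
import pickle
from scipy.optimize import fsolve
k,s,t=pickle.load(open('w3.pkl','rb'))
th=np.linspace(0,6.283,120)
def circ(x,y,z,r): return np.array([proj(k,[x+r*np.cos(a),y+r*np.sin(a),z]) for a in th])
T=lambda x,y:np.array([200+x/4,160+y/4])
def fit(z,r,u,top):
  uu,vv=T(u,top); return fsolve(lambda q:[circ(*q,z,r)[:,1].min()-vv,circ(*q,z,r)[:,0].mean()-uu],[.547,-.012])
h=fit(.04,.0135,208.5,100);print('hole',h)
R=np.array([[-.986,.1668],[.1668,.986]])
for z in(.042,.046,.050,.054):
  f=fit(z,.0098,209,123);print(z,f,'tool d',R@(h-f))
z=fit
print(fit(.155-.0,.014,218,377))
```

```text
hole [ 0.54911409 -0.01180076]
0.042 [ 0.54923845 -0.01171271] tool d [ 0.00010793 -0.00010756]
0.046 [ 0.54800033 -0.01148341] tool d [-0.0011511  -0.00012713]
0.05 [ 0.54676221 -0.01125411] tool d [-0.00241013 -0.0001467 ]
0.054 [ 0.5455241  -0.01102481] tool d [-0.00366916 -0.00016627]
[ 0.54372386 -0.00934939]
```

Emit:
jog_arm --turn '[[0, 0, 0], [0, 0, 0], [0, 0, 0], [0, 0, 0], [0, 0, 0], [0, 0, 0], [0, 0, 0]]' --delta_pos '[[-0.0017, 0, 0], [0, 0, 0.004], [0, 0, 0.004], [0, 0, 0.004], [0, 0, 0.004], [0, 0, 0.002], [0, 0, 0]]' --gripper '[0.02, 0.02, 0.02, 0.02, 0.02, 0.02, 0.02]'

```text
time: 5.92
tool_pos: [0.5492, -0.0118, 0.1026]
tcp_rot: [-0.263, -3.129, 0.0]
wrist_force: [-0.0, 0.3, -1.4]
width: 0.312
grip_force: 40.1
```

Emit:
jog_arm --turn '[[0, 0, 0], [0, 0, 0], [0, 0, 0], [0, 0, 0], [0, 0, 0], [0, 0, 0]]' --delta_pos '[[0, 0, 0.004], [0, 0, 0.004], [0, 0, 0.004], [0, 0, 0.004], [0, 0, 0.003], [0, 0, 0]]' --gripper '[0.02, 0.02, 0.02, 0.02, 0.02, 0.02]'

```text
time: 6.42
tool_pos: [0.5492, -0.0117, 0.0836]
tcp_rot: [-0.262, -3.129, 0.0]
wrist_force: [0.4, -0.2, -0.1]
width: 0.315
grip_force: 40.1
```

Emit:
jog_arm --turn '[[0, 0, 0], [0, 0, 0], [0, 0, 0], [0, 0, 0]]' --delta_pos '[[0, 0, 0.0015], [0, 0, 0.0015], [0, 0, 0.001], [0, 0, 0]]' --gripper '[0.02, 0.02, 0.02, 0.02]'

```text
time: 6.75
tool_pos: [0.5506, -0.0118, 0.0814]
tcp_rot: [0.263, 3.129, -0.0]
wrist_force: [-0.7, -0.2, 2.6]
width: 0.31
grip_force: 40.5
```

Emit:
jog_arm --turn '[[0, 0, 0], [0, 0, 0], [0, 0, 0], [0, 0, 0], [0, 0, 0], [0, 0, 0], [0, 0, 0], [0, 0, 0], [0, 0, 0], [0, 0, 0], [0, 0, 0], [0, 0, 0], [0, 0, 0], [0, 0, 0], [0, 0, 0]]' --delta_pos '[[0, 0, 0], [0, 0, 0], [0, 0, 0], [0, 0, 0], [0, 0, 0], [0, 0, 0], [0, 0, -0.01], [0, 0, -0.03], [0, 0, -0.03], [0, 0, -0.03], [0, 0, -0.03], [0, 0, -0.03], [0, 0, 0], [0, 0, 0], [0, 0, 0]]' --gripper '[0.06, 0.06, 0.06, 0.06, 0.06, 0.06, 0.06, 0.06, 0.06, 0.06, 0.06, 0.06, 0.06, 0.06, 0.06]'

```text
time: 8.0
tool_pos: [0.5497, -0.0117, 0.2408]
tcp_rot: [0.263, 3.13, -0.0]
wrist_force: [0.1, -0.3, -0.3]
width: 0.699
grip_force: 0.0
```

Run:
```python
from h import *
import pickle
k=cam('wrist');s=cam('side');t=cam('top');pickle.dump((k,s,t),open('w4.pkl','wb'));go(.508,-.201,.20,172)
q=proj(s,[.59,-.02,.11]).astype(int)
# pointer: brass-coloured thumbscrew blob in side and top
for n,c in(('side',s),('top',t)):
  hsv=cv2.cvtColor(c['im'],cv2.COLOR_RGB2HSV);m=cv2.inRange(hsv,(10,110,100),(30,255,255))
  N,l,st,ce=cv2.connectedComponentsWithStats(m)
  for i in range(1,N):
    if 3<st[i,4]<120: print(n,st[i],ce[i].round(1))
print('side post top',proj(s,[.632,-.026,.22]),'top post top',proj(t,[.632,-.026,.22]))
A=cv2.resize(k['im'],(480,360),interpolation=cv2.INTER_AREA)
A=np.vstack([A,np.zeros((240,480,3),np.uint8)])
A[360:,:240]=cv2.resize(t['im'][160:200,245:285],(240,240),interpolation=cv2.INTER_CUBIC)
B=cv2.resize(s['im'][q[1]-75:q[1]+75,q[0]-40:q[0]+40],(320,600),interpolation=cv2.INTER_CUBIC)
save('h.png',np.hstack([A,B]));print(q)
```

```text
t 8.15 turn [-0.0003 -0.0034 -0.0277] shift [ 0.014  -0.1932  0.0387] pos [ 0.5487 -0.0116  0.2387]
side [231   8   3   3   6] [232.2   9. ]
side [215  11   2   2   4] [215.5  11.5]
side [222  10   4   3   6] [223.5  10.8]
side [237  11   3   5   6] [237.8  13.2]
side [196  15   2   4   4] [196.2  16.5]
side [232  16   6   5  10] [234.4  18.2]
side [202  19   1   5   5] [202.  21.]
side [221  19   4   4   5] [222.6  20.4]
side [217  21   3   3   5] [217.8  22.2]
side [180  25   3   3   4] [181.  26.]
side [199  25   4   4   6] [200.2  26.7]
side [204  24   3   3   4] [204.8  24.8]
side [208  25   3   2   4] [208.8  25.5]
side [229  24   3   4   5] [230.   25.8]
side [211  28   3   4   6] [211.8  30. ]
side [220  34   3   4   4] [221.   35.5]
side [231  35   7   6  14] [233.1  37.4]
side [212  41   4   2   4] [213.5  41.5]
side [217  41   4   2   5] [218.2  41.8]
side [206  43   3   3   5] [207.2  43.8]
side [511  44   1   4   4] [511.   45.5]
side [233  46   3   2   5] [233.8  46.6]
side [218  49   2   3   4] [218.8  50.2]
side [222  48   6   4  10] [224.6  49.1]
side [238  49   2   
[... 2391 characters left out ...]
.5]
side [158 172   4   3   5] [159.4 172.8]
side [140 180   4   3   6] [141.5 181.2]
side [242 180   4   3  10] [243.5 181. ]
side [ 72 183   4   2   4] [ 73.5 183.5]
side [135 183   4   2   4] [136.5 183.5]
side [ 59 186   3   4   5] [ 59.6 187.8]
side [ 14 195   5   3   5] [ 16. 196.]
side [324 196   6  10  20] [326.4 201.2]
side [296 210  27  15  71] [307.8 217. ]
side [  0 272  23  14  49] [  9.4 279.2]
top [145  98   5   1   5] [147.  98.]
top [196  99   5   1   5] [198.  99.]
top [214  99   4   1   4] [215.5  99. ]
top [311 206   7  31  99] [313.8 220.2]
top [346 222   4   3   9] [347.1 223. ]
side post top [246.74196284 171.83223753] top post top [266.72220389 171.40243072]
[256 207]
```

View pics/h.png

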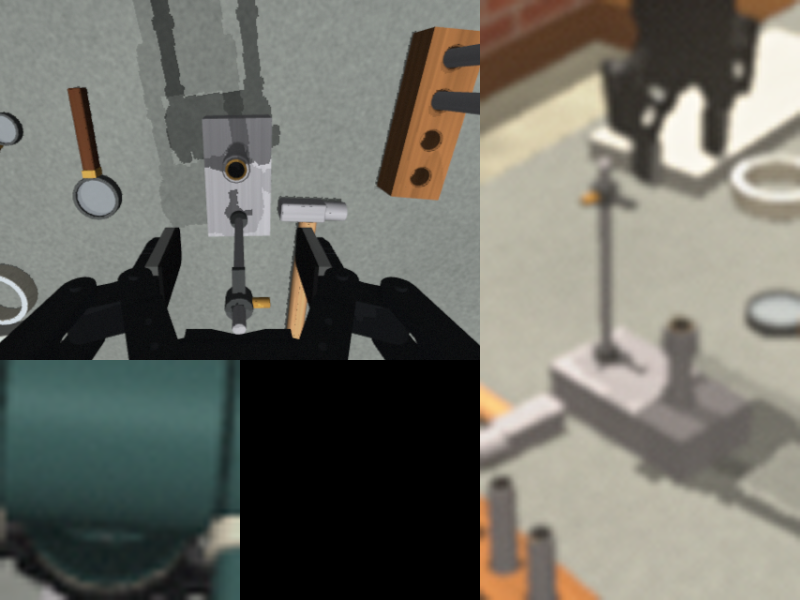

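The tube stands in the block with its ferrule at (236,169), and the gripper is clear of it. The larger loupe is at (98,198) with its handle end at (77,88). Next come the pointer height, the ferrule centre and the loupe pose.

Run:
```python
from h import *
import pickle
from scipy.optimize import brentq
k,s,t=pickle.load(open('w4.pkl','rb'));W=512/480
f=onz(k,251.7,180.3,.11);print('ferrule',f,'hole',onz(k,251.7,180.3,.11))
hx=np.array([.5485,-.0118]);e=np.array([np.cos(np.radians(-9.6)),np.sin(np.radians(-9.6))])
P=lambda d,z:np.r_[hx+d*e,z]
for n,d,v in(('collar',85,180.3),('tip',54,183.2),('posttop',85,172.7)):
  print('side',n,brentq(lambda z:proj(s,P(d/1000,z))[1]-v,.05,.35))
g=cv2.cvtColor(k['im'],cv2.COLOR_RGB2GRAY)
for v in range(240,352,3):
  r=g[v,225:285]; print(v,''.join('#' if x<60 else('+' if x<95 else '.') for x in r))
for z in (.15,.16,.17,.18,.19,.2): print(z,'tip',proj(k,P(.054,z+.002)).round(1),'collar top',proj(k,P(.085,z+.008)).round(1),'screw',proj(k,P(.085,z)).round(1))
print('post top',proj(k,P(.085,.22)))
# loupe
hsv=cv2.cvtColor(k['im'],cv2.COLOR_RGB2HSV)
m=cv2.inRange(hsv,(0,90,30),(18,255,160));m[:,:60]=0;m[:,125:]=0
c=max(cv2.findContours(m,0,2)[0],key=cv2.contourArea);R=cv2.minAreaRect(c);B=cv2.boxPoints(R)
w=[onz(k,*b,.016) for b in B];print(R,np.round(w,4))
x,y,vx=0,0,0
print('lens',onz(k,97.5*W,197*W,.012), proj(k,[.5485,-.0118,.11]))
```

```text
ferrule [ 0.54901258 -0.01328239  0.11      ] hole [ 0.54901258 -0.01328239  0.11      ]
side collar 0.19028215307731108
side tip 0.19243338487853937
side posttop 0.21690526997204185
240 .......................+++########+++.......................
243 ..........................########..........................
246 ..........................########..........................
249 .........................+########..........................
252 .........................+########..........................
255 .........................+########+.........................
258 .........................+########+.........................
261 .........................+########+.........................
264 .........................+########+.........................
267 .........................+########+.........................
270 .........................+#########.........................
273 .........................+#########.........................
276 .........................+#########.........................
279 .........................##########.........................
282 ...
[... 1577 characters left out ...]
ollar top [253.3 292.8] screw [253.3 287.1]
0.16 tip [253.2 262.6] collar top [253.3 300.4] screw [253.3 294.3]
0.17 tip [253.2 269.4] collar top [253.2 308.5] screw [253.3 302. ]
0.18 tip [253.2 276.7] collar top [253.2 317.3] screw [253.2 310.2]
0.19 tip [253.1 284.7] collar top [253.2 326.9] screw [253.2 319.2]
0.2 tip [253.1 293.4] collar top [253.2 337.3] screw [253.2 328.9]
post top [253.13708316 350.97598433]
((88.05013275146484, 138.48878479003906), (93.40237426757812, 17.78420066833496), 77.39139556884766) [[ 0.4438 -0.2017  0.016 ]
 [ 0.4431 -0.1814  0.016 ]
 [ 0.5479 -0.1915  0.016 ]
 [ 0.5491 -0.2138  0.016 ]]
lens [ 0.58340606 -0.20852296  0.012     ] [253.22874134 179.49227841]
```

Emit:
jog_arm --turn '[[0, 0, -0.04], [0, 0, 0], [0, 0, 0], [0, 0, 0], [0, 0, 0], [0, 0, 0], [0, 0, 0], [0, 0, 0], [0, 0, 0]]' --delta_pos '[[0, 0, 0], [0.003, -0.032, 0.005], [0.003, -0.032, 0.005], [0.003, -0.032, 0.01], [0.003, -0.032, 0.01], [0.003, -0.032, 0.01], [0.001, -0.033, 0], [0, 0, 0], [0, 0, 0]]' --gripper '[0.05, 0.05, 0.05, 0.05, 0.05, 0.05, 0.05, 0.05, 0.05]'

```text
time: 8.9
tool_pos: [0.5083, -0.2022, 0.1988]
tcp_rot: [-0.205, -3.132, -0.002]
wrist_force: [0.4, -0.5, -0.4]
width: 0.588
grip_force: 0.0
```

Run:
```python
from h import *
import pickle
k=cam('wrist');pickle.dump(k,open('w5.pkl','wb'));go(.507,-.202,.19,173)
hsv=cv2.cvtColor(k['im'],cv2.COLOR_RGB2HSV)
m=cv2.inRange(hsv,(0,90,30),(18,255,160))
for c in cv2.findContours(m,0,2)[0]:
  if cv2.contourArea(c)>300: R=cv2.minAreaRect(c);print(R,np.round([onz(k,*b,.018)[:2] for b in cv2.boxPoints(R)],4).tolist())
print('pred lens',proj(k,[.582,-.211,.014]))
save('i.png',cv2.resize(k['im'],(800,600)))
```

```text
t 8.95 turn [ 0.0013 -0.0023 -0.0071] shift [ 0.0017 -0.001   0.0093] pos [ 0.5088 -0.2012  0.1993]
((126.0009994506836, 192.30628967285156), (10.178528785705566, 55.081153869628906), 35.83765411376953) [[0.5353, -0.3693], [0.491, -0.3221], [0.4984, -0.315], [0.5434, -0.3622]]
((255.29147338867188, 153.01321411132812), (14.98125171661377, 98.2363510131836), 0.9548413157463074) [[0.5446, -0.2141], [0.4429, -0.1983], [0.4451, -0.1836], [0.547, -0.198]]
pred lens [254.28434661 231.29304714]
```

View pics/i.png

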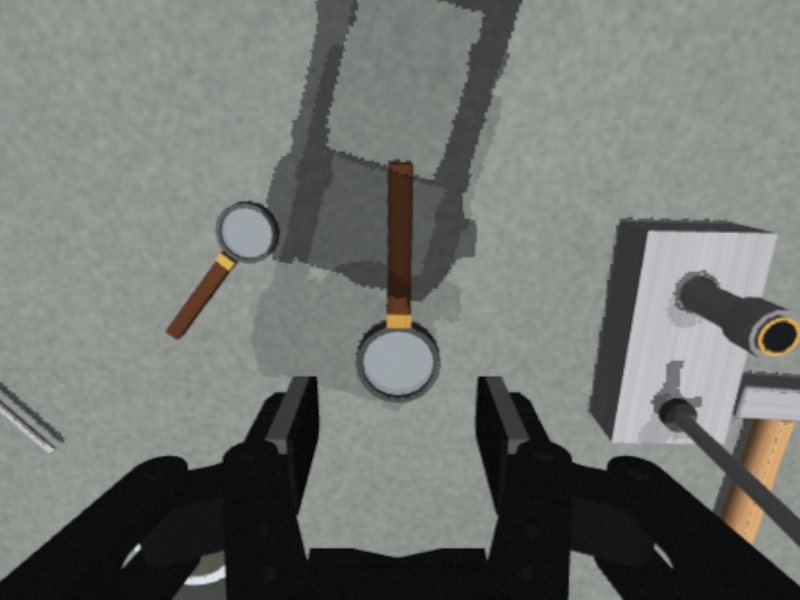

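Lens centre at (398,361), handle end at (401,162): this is the larger loupe, and it is lined up between the fingers. Next I'll descend and grip.

Emit:
jog_arm --turn '[[0, 0, 0.016], [0, 0, 0], [0, 0, 0], [0, 0, 0], [0, 0, 0], [0, 0, 0], [0, 0, 0], [0, 0, 0], [0, 0, 0], [0, 0, 0], [0, 0, 0], [0, 0, 0], [0, 0, 0]]' --delta_pos '[[0.001, 0.001, 0], [0, 0, 0.03], [0, 0, 0.03], [0, 0, 0.03], [0, 0, 0.03], [0, 0, 0.03], [0, 0, 0.02], [0, 0, 0.01], [0, 0, 0.005], [0, 0, 0.004], [0, 0, 0.002], [0, 0, 0], [0, 0, 0]]' --gripper '[0.05, 0.05, 0.05, 0.05, 0.05, 0.05, 0.05, 0.05, 0.05, 0.05, 0.05, 0.05, 0.05]'

```text
time: 10.03
tool_pos: [0.5099, -0.2005, 0.0109]
tcp_rot: [0.225, 3.131, -0.001]
wrist_force: [-0.3, 0.8, -0.1]
width: 0.582
grip_force: 0.0
```

Emit:
jog_arm --turn '[[0, 0, 0], [0, 0, 0], [0, 0, 0], [0, 0, 0], [0, 0, 0], [0, 0, 0], [0, 0, 0], [0, 0, 0], [0, 0, 0]]' --delta_pos '[[0.001, 0, 0.003], [0, 0, 0], [0, 0, 0], [0, 0, 0], [0, 0, 0], [0, 0, 0], [0, 0, 0], [0, 0, 0], [0, 0, 0]]' --gripper '[0.05, 0.05, 0.01, 0.01, 0.01, 0.01, 0.01, 0.01, 0.01]' --grip_force 70

```text
time: 10.78
tool_pos: [0.508, -0.2001, 0.007]
tcp_rot: [0.225, 3.133, -0.0]
wrist_force: [-1.5, 0.2, 5.0]
width: 0.162
grip_force: 70.4
```

Emit:
jog_arm --turn '[[0, 0, 0], [0, 0, 0], [0, 0, 0], [0, 0, 0], [0, 0, 0], [0, 0, 0], [0, 0, 0], [0, 0, 0], [0, 0, 0], [0, 0, 0], [0, 0, 0], [0, 0, 0]]' --delta_pos '[[0, 0, -0.005], [0, 0, -0.01], [0, 0, -0.02], [0, 0, -0.025], [0, 0, -0.025], [0, 0, -0.025], [0, 0, -0.025], [0, 0, -0.025], [0, 0, -0.02], [0, 0, -0.015], [0, 0, 0], [0, 0, 0]]' --gripper '[0.01, 0.01, 0.01, 0.01, 0.01, 0.01, 0.01, 0.01, 0.01, 0.01, 0.01, 0.01]'

```text
time: 11.78
tool_pos: [0.5082, -0.2001, 0.2027]
tcp_rot: [0.225, 3.131, -0.001]
wrist_force: [0.2, 0.2, -0.8]
width: 0.164
grip_force: 69.6
```

Run:
```python
from h import *
import pickle
k=cam('wrist');pickle.dump(k,open('w6.pkl','wb'))
st=read_state();p=np.array(st['tool_pos']);e=np.array([.9895,-.144,0])
print(p,st['width'],st['grip_force'])
# TCP at grip ~z .0066 -> lens centre z .007
L=p+.075*e; print('pred lens px',proj(k,L+[0,0,.007]),'handle end',proj(k,p-.067*e+[0,0,.011]))
# loupe in view: rim/lens by ellipse of dark rim
save('j.png',cv2.resize(k['im'][:330,150:362],None,fx=1.8,fy=1.8,interpolation=cv2.INTER_CUBIC))
tgt=np.array([.549,-.0122])-.075*e[:2]
go(tgt[0],tgt[1],.193,171.7)
```

```text
[ 0.507332   -0.19970211  0.20117683] 0.1636399652412705 69.62412357330322
pred lens px [253.86352775 373.52457231] handle end [253.96466374 114.89292818]
t 11.83 turn [ 0.0001 -0.0003  0.0015] shift [0.0608 0.1915 0.0082] pos [ 0.5073 -0.1997  0.2012]
```

View pics/j.png

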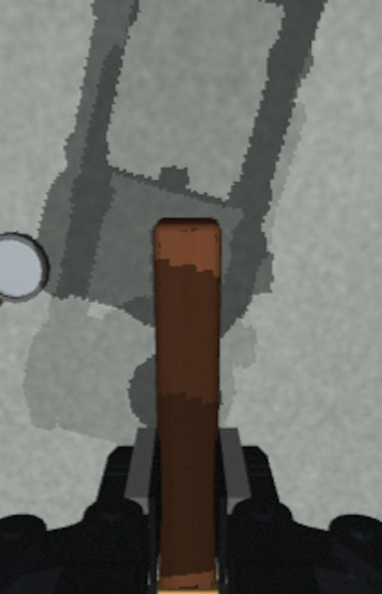

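The loupe is in the grip: the handle end is at (188,220), the gold band begins at (188,590), and the handle is straight between the pads. I'll check its tilt and offset numerically.

Run:
```python
from h import *
import pickle
from scipy.optimize import least_squares
k=pickle.load(open('w6.pkl','rb'));p=np.array([.5075,-.1999,.2020]);e=np.array([.9895,-.144,0]);n=np.array([.144,.9895,0])
hsv=cv2.cvtColor(k['im'],cv2.COLOR_RGB2HSV)
m=cv2.inRange(hsv,(0,90,20),(17,255,255));m[:,:220]=0;m[:,290:]=0
obs=[]
for v in range(116,336,6):
  x=np.where(m[v])[0]
  if len(x)>15: obs.append((v,x.min()-.5,x.max()+.5))
print([(v,round((a+b)/2,1),b-a) for v,a,b in obs])
col=hsv[100:345,254];print([(i+100,col[i].tolist()) for i in list(range(16,26))+list(range(218,245,2))])
# predicted widths for a level loupe with handle top at p.z+.011
for tilt in(0,.05,.1,-.05):
  o=[]
  for d in(-.064,-.04,-.015,.01,.03,.0385):
    c=p+d*e+[0,0,.011+tilt*d]; a,b=proj(k,c+.008*n),proj(k,c-.008*n); o.append((a.round()[1],abs(a-b)[0].round(1)))
  print(tilt,o)
```

```text
[(122, np.float64(254.0), np.float64(31.0)), (128, np.float64(253.5), np.float64(38.0)), (134, np.float64(253.5), np.float64(38.0)), (140, np.float64(254.0), np.float64(37.0)), (146, np.float64(254.0), np.float64(37.0)), (152, np.float64(254.0), np.float64(37.0)), (158, np.float64(253.5), np.float64(36.0)), (164, np.float64(253.5), np.float64(36.0)), (170, np.float64(253.5), np.float64(36.0)), (176, np.float64(254.0), np.float64(35.0)), (182, np.float64(254.0), np.float64(35.0)), (188, np.float64(254.0), np.float64(35.0)), (194, np.float64(254.0), np.float64(35.0)), (200, np.float64(253.5), np.float64(34.0)), (206, np.float64(253.5), np.float64(34.0)), (212, np.float64(254.0), np.float64(35.0)), (218, np.float64(253.5), np.float64(34.0)), (224, np.float64(253.5), np.float64(34.0)), (230, np.float64(254.0), np.float64(33.0)), (236, np.float64(254.0), np.float64(33.0)), (242, np.float64(253.5), np.float64(34.0)), (248, np.float64(254.0), np.float64(31.0)), (254, np.float64(253.5), np.float64(30.0)), (260, np.float64(253.5), np.float64(30.0)), (266, np.float64(253.5), np.float64(30.0)),
[... 1230 characters left out ...]
22.0), np.float64(37.9)), (np.float64(178.0), np.float64(36.2)), (np.float64(231.0), np.float64(34.6)), (np.float64(279.0), np.float64(33.1)), (np.float64(315.0), np.float64(32.0)), (np.float64(329.0), np.float64(31.6))]
0.1 [(np.float64(122.0), np.float64(37.1)), (np.float64(177.0), np.float64(35.7)), (np.float64(230.0), np.float64(34.4)), (np.float64(280.0), np.float64(33.2)), (np.float64(317.0), np.float64(32.3)), (np.float64(332.0), np.float64(31.9))]
-0.05 [(np.float64(124.0), np.float64(39.8)), (np.float64(180.0), np.float64(37.2)), (np.float64(232.0), np.float64(35.0)), (np.float64(278.0), np.float64(32.9)), (np.float64(311.0), np.float64(31.5)), (np.float64(324.0), np.float64(30.9))]
```

Emit:
jog_arm --turn '[[0, 0, 0], [0, 0, 0], [0, 0, 0], [0, 0, 0], [0, 0, 0], [0, 0, 0], [0, 0, 0], [0, 0, 0], [0, 0, 0], [0, 0, 0], [0, 0, 0], [0, 0, 0], [0, 0, 0], [0, 0, 0]]' --delta_pos '[[0.015, 0, 0], [0.02, 0.01, 0], [0.015, 0.02, 0], [0.0105, 0.02, 0], [0, 0.025, 0], [0, 0.025, 0], [0, 0.025, 0], [0, 0.025, 0.002], [0, 0.02, 0.002], [0, 0.015, 0.002], [0, 0.0065, 0.002], [0, 0, 0], [0, 0, 0], [0, 0, 0]]' --gripper '[0.01, 0.01, 0.01, 0.01, 0.01, 0.01, 0.01, 0.01, 0.01, 0.01, 0.01, 0.01, 0.01, 0.01]'

```text
time: 13.0
tool_pos: [0.4747, -0.0024, 0.1929]
tcp_rot: [-0.226, -3.132, 0.001]
wrist_force: [-0.3, -0.4, -1.2]
width: 0.161
grip_force: 69.6
```

Run:
```python
from h import *
import pickle
P=[]
for i in range(4): s=read_state();P.append(s['tool_pos']);sd=cam('side')
t=cam('top');k=cam('wrist');pickle.dump((k,sd,t),open('w7.pkl','wb'))
p=np.mean(P,0);e=np.array([.9895,-.144,0]);L=p+.075*e;print('tcp',p,'lens',L,'turn');go(.4748,-.0014,.193,171.7)
# lens in side: glass/rim
im=sd['im'];q=proj(sd,L);print('pred lens side',q,'tip',proj(sd,[.6022,-.0208,.193]),'ferrule',proj(sd,[.549,-.0122,.11]))
q=q.astype(int);g=cv2.cvtColor(im,cv2.COLOR_RGB2GRAY)[q[1]-16:q[1]+50,q[0]-34:q[0]+34]
print('origin',q-[34,16]);print('\n'.join(''.join(' .:-=+*#%@'[9-int(x)*10//256] for x in r) for r in g[::2]))
print('top pred',proj(t,L),'arm occlusion?',t['im'][tuple(proj(t,L).astype(int)[::-1])])
```

```text
tcp [ 0.4749855  -0.00253424  0.19330677] lens [ 0.549198   -0.01333424  0.19330677] turn
t 13.3 turn [-0.0001  0.0004  0.0005] shift [0.0006 0.0008 0.0008] pos [ 0.4753 -0.0023  0.1938]
pred lens side [265.95934106 189.02191716] tip [253.41871678 182.99533024] ferrule [265.45482889 212.66994274]
origin [231 173]
:::::::::::::----=+++++++++++==-:.      .-+*####################*###
:::::::::::::-=++=---===+++++++++++=+++++**####################**##*
:::::::::::--=++++=--::----===++++++*##***#########################=
:::::::::::--++****+--:::::::----==++*############################=.
:::::::::----=+*#**++=---:::::::-----==*#########################*+=
:::::::::--===+***+=++++=---======+===++##########**##########*+====
:::::::::::::-=++=-:-----==+=--::::::::-=+*##################*+=====
:::::::::::::-=++=-::::-=+=-:............:-+*##############*+==----:
::::::::::::--=++=---::-=++-.           ..::-=+############*=-::::::
:::::::::::::-=+++---:--=+**+==--::.::--====++*######**####*=-::::::
:::::-:-:---:--+++-------=+**######*####****#########**####*=-::::::
-::-::-::------+++-----:::
[... 854 characters left out ...]
::::::::::::::::
::::.........-+**#**+=-........:=+***+=--:::::::::::::::::::::::::::
::-:..........:----:::--::.....:=+***+-:::::::::::::::::::::::::::::
:-=++=-............. ...:-:::::-=+***+=-:::::::--:::::::::::::::::::
::-+**++=-:..............:..::-=+*++**+++==------------:::::::::::::
::-++*+***+=-:............::-=++**++**+++++++=---------------:::::::
..:-=++*++***++=-:........:-=++***+****+++++++=-:::------------:::::
.....-++*+*+*****+=-:......:-=++**++***+++++++=-::-===-----------:::
.:--=+++++***+******++=-:....:-=++++++++++++++++++**+=--------------
=++**+=---=+++***+*****++=-:...::::::-::::-=+*******+=--------------
top pred [262.28272391 198.66398056] arm occlusion? [60 91 89]
```

```bash
python3 -c "
from h import *
s=read_state();print(abs(s['joint_vel']).max(),s['grip_force']);print(ticket.finish_job())"
```

```text
0.0037166454546969123 69.59452271461487
the job is handed in; nothing more can be done
None
```

The job is handed in: the ferruled tube is seated and released in the block hole, and the gripper holds the larger loupe level and still over the ferrule, with the lens at about 0.193 m, my estimate of the pointer's height; no verdict came back.

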